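Set the pack-height gate of a pharmacy feeder with a gauge blade

ROBOT

A 7-joint arm with a two-finger parallel gripper is mounted at the origin on the work surface. World frame = base frame: x ahead of the robot, y to its left, z up, the work surface at z = 0. Lengths are in m, angles in rad, forces in N, time in s.
With the tool pointing down it reaches from about 0.4 to 0.925 m from the base axis. Payload 4.1 kg.
Tool frame: the origin (TCP) lies midway between the tips of the shut fingers; the grasp point (between the pads) lies 19 mm behind it; z points along the fingers, y is the line along which they close (so a half turn about z gives the same grasp; the last joint's range is limited). The gripper opens to 85 mm and grips with 20 to 120 N. Pads are 22 mm wide; open, the fingers measure 114 mm over their backs; the gripper's body (76 mm by 85 mm) begins 54 mm behind the grasp point. The pads swing forward as they close: fully open they stand 13 mm farther back than shut.
Start: joints at [1.16, 0.398, 0.045, 1.537, -0.019, 1.207, -0.051], TCP at [0.199, -0.619, 0.197] pointing down, gripper open.
Joint ranges: [-2.82, 2.82], [-0.49, 2.23], [-1.37, 1.46], [0, 2.46], [-1.36, 4.5], [0.23, 2], [-2.94, 2.94]. Speed limits (rad/s): [2.57, 2.57, 3.14, 3.14, 3.14, 3.14, 3.14].

INTERFACE

Orientations are given as a rotation vector (axis times angle).
In Python, from plant import r gives the robot as it stands. The module is installed in compiled form; this text tells all that it offers. Calls block until the motion is done:
- r.move_to(position, orientation): joint-space move of the TCP to a pose.
- r.move_linear(position, rotation=None, feed=0.15): straight line of the TCP; rotation=None keeps the orientation; feed is the mean speed in m/s.
- r.move_j(angles): joint-space move.
- r.open_gripper() and r.clamp(f_grip=None): open the fingers fully, or close them until they stop; f_grip is the grip in N (None keeps the last).
- r.hold(seconds).
- r.inverse_kinematics(position, orientation): joint angles nearest the present ones, or None.
- r.snapshot(name): name is "scene" or "top" or "wrist"; returns a dict with "image" (420x560x3 uint8, red, green, blue), "z_map" (420x560 float32, m along the optical axis (not along the pixel's ray), 0 where there is no reading), "K" (3x3 intrinsics, pixels), "view" (4x4, takes a point from world to camera coordinates). Camera axes: x right, y down, z forward; pixel columns grow to the right and rows downward; lengths in m; the calibration is good to about 2 mm. A picture is of the moment at which its call begins.
A pose or a line that the arm cannot do raises r.Unreachable and nothing moves.
- r.finish_job(): hands the job in; it is judged then, once.
Readings, each from a call of its own:
- r.get_t(): time.
- r.get_joint_positions(): joint angles.
- r.get_dq(): joint speeds.
- r.get_effort(): joint torques, N m.
- r.get_ee_pos(): TCP position.
- r.get_ee_rot(): TCP orientation.
- r.get_ft_force(): force on the tool from outside, world axes, zero at the start.
- r.get_wrist_torque(): the same for the moment, N m.
- r.get_grip_width(): finger opening in m.
- r.get_grasp_force(): force on a finger pad.
Only numpy, scipy, OpenCV 4.12 (cv2) and the standard library are available. Lean on these libraries where they do the work, as an engineer would, in place of code of your own. Each camera call takes 0.05 s, during which the arm holds its last target. There are 200 camera calls.

TASK

Set the pack feeder's orange gate with the gauge: first slide the flat steel blade under the raised gate, straight in through the arch, until its red line is level with the arch's front face. Then fit the blue T-handle fully home on the square shaft on top of the arch and turn it clockwise, without pushing on the gate itself, until the gate rests on the blade. Leave the blade and the handle in place, let go, and do not knock the cartons and the amber jar about.

Things in the scene. Friction and masses are not known exactly. Their poses are not given: they have to be found in the camera images.
- feeder: Pack feeder, fixed. Origin on the table under the centre of its arch; x runs from the open front (blade side, roughly facing the robot) to the rear, z up. Deck 100 mm wide (y), x = -155 to +60 mm, top 20 mm up. White arch across it: x = -20 to +20 mm, 100 mm wide, top 110 mm up, tunnel 46 mm wide (y = +-23 mm) with the orange gate in it. The square shaft stands on top, above the origin.
- feeder_mouth (a point): Middle of the tunnel's lower front edge: at deck height, 20 mm above the table, in the plane of the arch's front face. Axes as the feeder's. The gauge's red line belongs here.
- gate: Orange gate, 44 mm wide, 45 mm tall, 20 mm thick (x = -10 to +10 mm of the feeder), in the tunnel. Origin at the centre of its lower edge, z up. That edge starts 11 to 14 mm above the deck (31 to 34 mm above the table), clear of the 6 mm blade, and comes down 6 mm per rad of the shaft. The gate is sprung: after it touches the blade, turning on presses it harder by some 2.5 N per mm wound.
- shaft (a joint): Turn of the adjuster shaft in rad, growing clockwise seen from above; range 0 to 2.1, starts at 0 to 0.5; it stays where it is left (friction 0.09 N m). The gate meets the blade at about 1.33 rad; turning some tenths of a rad further does no harm.
- shaft_seat (a point): Centre of the top of the dark round collar (44 mm wide), 116 mm above the table, where the handle's underside rests when home. Turns with the shaft; its x and y axes are square to the shaft's flats. The steel shaft above it is 18 mm square for 18 mm, then steps to 14 and 10 mm square (3 mm each); its tip is 24 mm above the collar.
- gauge: Flat steel blade 160 x 40 x 6 mm lying flat, with an upright yellow grip block near one end; about 0.25 kg. Origin on the underside at the blade's centre; x along the blade to the bare end that goes in first, z up. Block 40 mm (x) by 24 mm (y), centred at x = -50 mm, top 56 mm above the underside. Starts on the table left or right of the feeder.
- gauge_line (a point): Middle of the red line across the blade, 45 mm ahead of the gauge's origin (35 mm from the bare end), at the height of the blade's underside.
- gauge_grip (a point): Point on the axis of the yellow grip block, 34 mm above the blade's underside, 50 mm behind the gauge's origin.
- handle: T-handle, upright on the table beside the feeder, about 0.15 kg. Origin at the centre of its underside, z up. Black square hub 48 x 48 mm, 33 mm high, with a blind square bore from below, 21 mm wide, 27 mm deep, sides parallel to the hub's. Blue grip bar on top: 72 mm along x, 20 mm thick (y), 33 to 69 mm above the underside. Any of the four quarter turns fits the shaft.
- handle_grip (a point): Point to grip on the bar: on the handle's axis, 52 mm above its underside.
- carton_orange: Bystander: white carton with orange stripe, 70 x 120 x 45 mm high, origin under its centre.
- carton_blue: Bystander: white carton with blue stripe, 60 x 100 x 50 mm high, origin under its centre.
- carton_green: Bystander: white carton with green stripe, 50 x 90 x 35 mm high, origin under its centre.
- pill_bottle: Bystander: amber jar, 56 mm wide, 95 mm high, origin under its centre.

How it is judged:
By the outcome, as a careful person would: the job done as asked, in the order asked, and still so for the second after the job is handed in, with the robot touching nothing.
It also fails if it takes over 66 s, if anything falls off the work surface, if the arm or the gripper's body presses on something with over 40 N, if the wrist force passes 120 N, or if a joint passes its speed limit or range.

## Working session

There is one attempt and no reset: what is moved stays moved. The work goes in short steps, each a Python script; the robot and the scene stay as the last script left them, time stands still between calls to the robot, and variables do not carry over. Pictures are saved under pics/ and viewed, at most 13 in all, crops included, and the job is handed in when it is done.

```bash
mkdir -p pics
cat > h.py <<'E'
import numpy as np, cv2, pickle
from scipy.spatial.transform import Rotation as R
def snap(r,name,fn):
    s=r.snapshot(name); cv2.imwrite(f'pics/{fn}.png',s['image'][:,:,::-1]); pickle.dump(s,open(f'{fn}.pkl','wb')); return s
def world(s):
    z=s['z_map']; v,u=np.mgrid[:z.shape[0],:z.shape[1]]; K=s['K']
    p=np.stack([(u-K[0,2])/K[0,0]*z,(v-K[1,2])/K[1,1]*z,z,np.ones_like(z)],-1)
    return (p@np.linalg.inv(s['view']).T)[...,:3]
def down(yaw): # tool z down, tool x axis at yaw in world
    return (R.from_euler('z',yaw)*R.from_euler('x',np.pi)).as_rotvec()
E
python3 - <<'E'
from plant import r
from h import *
a=snap(r,'top','top0'); b=snap(r,'scene','scene0')
print(a['view'],a['K'],r.get_t(),r.get_ee_rot())
cv2.imwrite('pics/both.png',cv2.resize(np.hstack([a['image'],b['image']])[:,:,::-1],(800,300)))
E
```

```text
[[ 0.01215153 -0.99990422  0.00662514 -0.01805228]
 [-0.9970347  -0.01261963 -0.07591143  0.53292646]
 [ 0.07598776 -0.00568305 -0.99709255  1.08039321]
 [ 0.          0.          0.          1.        ]] [[392.21070317   0.         275.57355765]
 [  0.         392.21070317 212.39108386]
 [  0.           0.           1.        ]] 0.1 [-3.10176571e+00 -4.87757707e-01  6.48816918e-04]
```

View pics/top0.png

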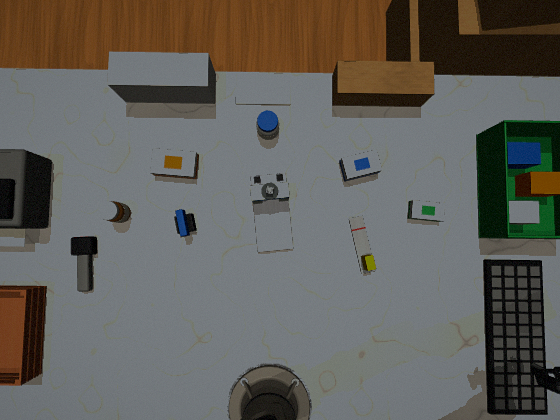

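View pics/scene0.png

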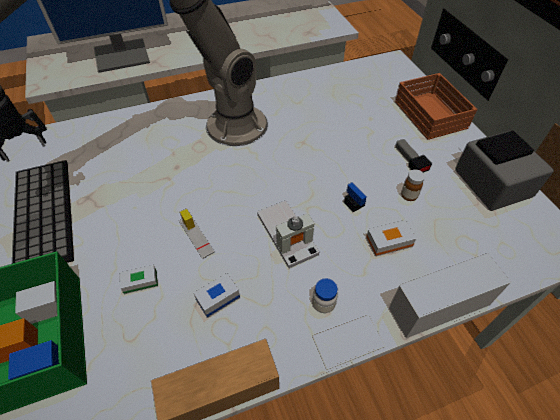

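The top view shows the feeder at about (270,190) with its open front toward the robot (down). The handle is at (185,222), and the gauge at (362,245) with its bare end up. The cartons are at (175,163), (360,165) and (427,210), and the jar is at (267,122).

Run:
```python
from h import *
s=pickle.load(open('top0.pkl','rb')); w=world(s); im=s['image']
for n,(u,v) in dict(shaft=(270,190),deckfront=(275,249),line=(358,229),block=(370,260),handle=(182,222),bare=(355,220),jar=(267,122),co=(175,163),cb=(360,165),cg=(427,210)).items(): print(n,w[v,u].round(4))
h=cv2.cvtColor(im,cv2.COLOR_RGB2HSV)
def box(m,n):
    p=w[m]; c=np.median(p,0); r=cv2.minAreaRect(p[:,:2].astype(np.float32)); print(n,len(p),c.round(4),cv2.boxPoints(r).round(4).tolist())
sub=np.zeros(im.shape[:2],bool); sub[200:280,340:385]=1
box(sub&(w[...,2]>.004)&(w[...,2]<.03),'blade'); box(sub&(w[...,2]>.045),'block')
sub[:]=0; sub[195:250,165:210]=1
box(sub&(w[...,2]>.06),'bar'); box(sub&(w[...,2]>.027)&(w[...,2]<.04),'hub')
sub[:]=0; sub[150:270,235:305]=1
box(sub&(w[...,2]>.013)&(w[...,2]<.026),'deck'); box(sub&(w[...,2]>.104)&(w[...,2]<.113),'arch'); box(sub&(w[...,2]>.13),'shafttip')
cv2.imwrite('pics/crop0.png',cv2.resize(im[150:285,165:385,::-1],(792,486),interpolation=cv2.INTER_CUBIC))
```

```text
shaft [0.5802 0.0039 0.1403]
deckfront [ 0.4308 -0.0111  0.0199]
line [ 0.4898 -0.2454  0.0089]
block [ 0.405  -0.2673  0.0557]
handle [0.5004 0.2383 0.0704]
bare [ 0.5153 -0.2374  0.0067]
jar [0.7717 0.0149 0.0846]
co [0.6638 0.2674 0.0493]
cb [ 0.6642 -0.2419  0.0536]
cg [ 0.5441 -0.4324  0.0335]
blade 731 [ 0.4617 -0.2515  0.0064] [[0.3490999937057495, -0.32019999623298645], [0.5730000138282776, -0.3208000063896179], [0.5734000205993652, -0.19519999623298645], [0.34940001368522644, -0.19460000097751617]]
block 158 [ 0.3996 -0.2642  0.0565] [[0.37560001015663147, -0.2800999879837036], [0.4169999957084656, -0.2849000096321106], [0.4494999945163727, -0.005200000014156103], [0.40799999237060547, -0.00039999998989515007]]
bar 227 [0.4977 0.2405 0.0691] [[0.385699987411499, 0.016899999231100082], [0.4494999945163727, -0.005200000014156103], [0.5396999716758728, 0.25519999861717224], [0.47600001096725464, 0.27730000019073486]]
hub 144 [0.4997 0.2286 0.0336] [[0.46149998903274536, 0.257099986076355], [0.47290000319480896, 0.21060000360012054], [0.5386000275611877, 0.22679999470710754], [0.5271000266075134, 0.27320000529289246]]
deck 2050 [ 0.5084 -0.0014  0.0206] [[0.4221999943256378, 0.03840000182390213], [0.43320000171661377, -0.0608999989926815], [0.6466000080108643, -0.037300001829862595], [0.6355999708175659, 0.06199999898672104]]
arch 361 [ 0.5809 -0.0059  0.1101] [[0.555400013923645, 0.05350000038743019], [0.5659999847412109, -0.04569999873638153], [0.6069999933242798, -0.0414000004529953], [0.5964000225067139, 0.05790000036358833]]
shafttip 77 [0.577  0.0014 0.1396] [[0.44929999113082886, 0.012500000186264515], [0.4494999945163727, -0.005200000014156103], [0.5917999744415283, -0.0035000001080334187], [0.5914999842643738, 0.0142000000923872]]
```

View pics/crop0.png

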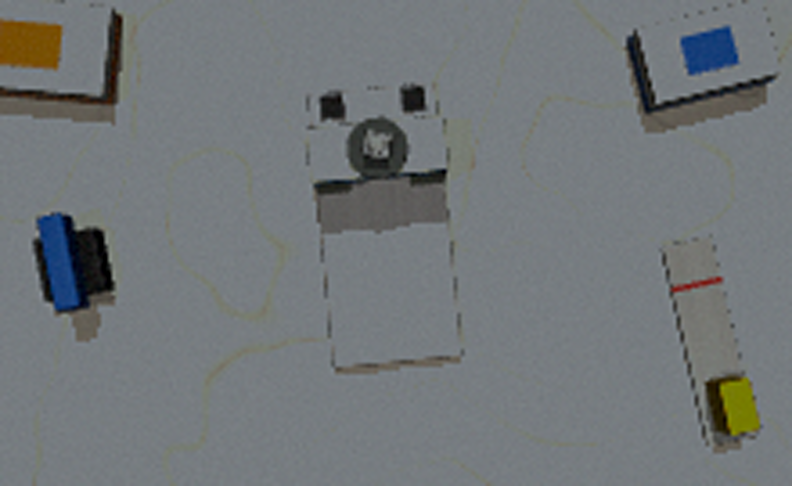

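Run:
```python
from plant import r
from h import *
for n,p,y in [('g',(.43,-.255,.28),.24),('f',(.53,.0,.36),.11),('k',(.47,.235,.28),.11)]:
    r.move_to(p,down(y)); s=snap(r,'wrist','w_'+n)
    V=np.linalg.inv(s['view']); print(n,r.get_t(),r.get_joint_positions(),V[:3,3].round(3),V[:3,2].round(2))
cv2.imwrite('pics/m.png',np.hstack([cv2.resize(cv2.imread(f'pics/w_{n}.png'),(400,300)) for n in 'gf']))
im=np.vstack([np.hstack([cv2.resize(cv2.imread(f'pics/w_{n}.png'),(400,300)) for n in 'gf']),np.hstack([cv2.resize(cv2.imread(f'pics/w_k.png'),(400,300)),np.zeros((300,400,3),np.uint8)])])
cv2.imwrite('pics/m.png',im)
```

```text
g 1.7583 [ 0.61059913  0.07749282 -0.16863756  1.76138631  0.01379069  1.30430862
 -0.89447519] [ 0.499 -0.239  0.456] [-0.28 -0.07 -0.96]
f 2.9083 [ 0.29147258  0.11709348 -0.41096343  1.55409873  0.04768022  1.48157066
 -1.58571609] [0.601 0.006 0.536] [-0.29 -0.03 -0.96]
k 3.9583 [ 0.00824167  0.15272921 -0.61744389  1.69771981  0.09227646  1.31950532
 -2.09160153] [0.542 0.241 0.457] [-0.28 -0.03 -0.96]
```

View pics/m.png

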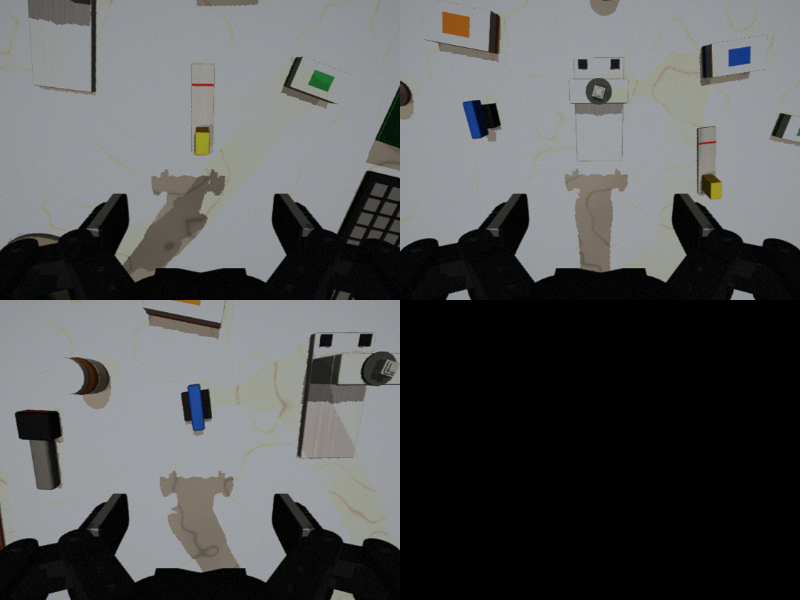

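The wrist views are clear. In full-size pixels, the gauge is at (284,152) to the line at about (283,119). The shaft in the f view is at about (277,128), and the handle in the k view is at about (275,150).

Run:
```python
from h import *
def L(n):
    s=pickle.load(open(f'w_{n}.pkl','rb')); return s,world(s),cv2.cvtColor(s['image'],cv2.COLOR_RGB2HSV)
def box(w,m,n):
    m=m.astype(np.uint8); k,l,st,_=cv2.connectedComponentsWithStats(m); i=1+np.argmax(st[1:,4]); p=w[l==i]
    rc=cv2.minAreaRect((p[:,:2]*1000).astype(np.float32)); b=cv2.boxPoints(rc); e=[b[1]-b[0],b[2]-b[1]]; e=max(e,key=np.linalg.norm)
    print(n,len(p),'med',(1e3*np.median(p,0)).round(1),'ctr',np.round(rc[0],1),'size',np.round(rc[1],1),'long-ang',round(np.arctan(e[1]/e[0]),4))
s,w,h=L('g'); near=np.zeros(h.shape[:2],bool); near[80:225,250:320]=1; z=w[...,2]
box(w,near&(z>.003)&(z<.02),'blade'); box(w,near&(z>.05),'block')
red=near&((h[...,0]<6)|(h[...,0]>174))&(h[...,1]>110); box(w,red,'line')
s,w,h=L('f'); z=w[...,2]; near[:]=0; near[70:230,230:330]=1
box(w,near&(z>.014)&(z<.026),'deck'); box(w,near&(z>.105)&(z<.1125),'archtop'); box(w,near&(z>.1135)&(z<.119),'collar'); box(w,near&(z>.122),'shaft'); box(w,near&(z>.1365),'tip')
c=s['image'][108:148,255:300,::-1]; cv2.imwrite('pics/shaft.png',cv2.resize(c,(675,600),interpolation=cv2.INTER_CUBIC))
s,w,h=L('k'); z=w[...,2]; near[:]=0; near[100:200,240:310]=1
box(w,near&(z>.063),'bar'); box(w,near&(z>.028)&(z<.038),'hub')
```

```text
blade 3059 med [ 465.3 -252.2    6.1] ctr [ 446.1 -257. ] size [159.3  39.1] long-ang 0.2274
block 647 med [ 398.6 -267.4   56. ] ctr [ 438.9 -258.1] size [125.2  23.1] long-ang 0.2315
line 116 med [ 489.4 -246.2    6.6] ctr [ 493.8 -245.5] size [12.7 38. ] long-ang -1.3347
deck 5162 med [492.   -4.6  20.1] ctr [488.6  -4.9] size [124.7 100.2] long-ang 0.107
archtop 914 med [584.5 -28.1 110. ] ctr [583.1 -24. ] size [40.4 40.5] long-ang -1.4605
collar 813 med [581.2   5.5 116.1] ctr [580.    5.4] size [42.4 43.1] long-ang -0.7044
shaft 258 med [580.5   5.7 136.3] ctr [580.    5.6] size [17.8 18.1] long-ang -0.182
tip 121 med [580.2   5.6 139.4] ctr [580.2   5.4] size [13.8 12.8] long-ang 1.4819
bar 1137 med [499.6 241.9  68.9] ctr [501.3 242.5] size [79.1 20.6] long-ang 0.2126
hub 456 med [502.3 225.3  33. ] ctr [501.4 225.2] size [48. 14.] long-ang 0.2251
```

View pics/shaft.png

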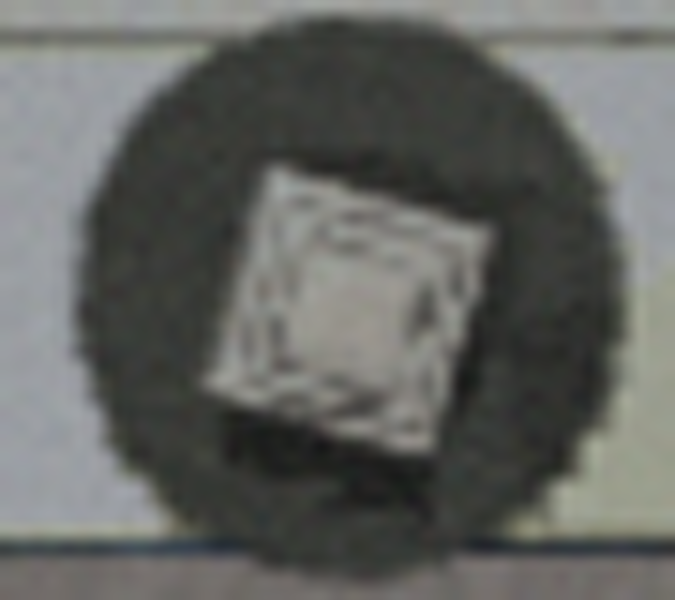

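Shaft crop: the square's top edge runs (270,165)→(490,230), tilted about 0.285 rad clockwise from the feeder, so the shaft's world yaw is about -0.178. Next I grasp the gauge and insert it.

```bash
cat >> h.py <<'E'
O=np.array([.5803,.0052]); FY=.108; U=np.array([np.cos(FY),np.sin(FY)])
def st(r,m): print(m,'t',round(r.get_t(),2),r.get_ee_pos().round(4),'F',r.get_ft_force().round(1),'w',round(float(r.get_grip_width()),4))
E
python3 - <<'E'
from plant import r
from h import *
g=(.3976,-.2681)
r.move_to((*g,.12),down(.2275)); r.move_linear((*g,.015),feed=.1); r.clamp(60); st(r,'grip')
r.move_linear((*g,.10),feed=.2); st(r,'lift')
at=lambda d,z:(*(O-(.115+d)*U),z)
r.move_linear(at(.05,.10),down(FY),feed=.25); st(r,'pre')
r.move_linear(at(.05,.0375),feed=.12); st(r,'low')
s=snap(r,'wrist','w_pre'); w=world(s); h=cv2.cvtColor(s['image'],cv2.COLOR_RGB2HSV)
m=((h[...,0]<6)|(h[...,0]>174))&(h[...,1]>110)&(w[...,2]<.035)&(w[...,2]>.015); m[300:]=0
p=w[m]; q=(p[:,:2]-O); print(len(p),'line in feeder x,y:',np.median(q@U),np.median(q@[-U[1],U[0]]),np.median(p[:,2]))
cv2.imwrite('pics/c.png',s['image'][:300,130:430,::-1])
E
```

```text
grip t 7.67 [ 0.3976 -0.268   0.0154] F [-1.5  1.1  5.4] w 0.022
lift t 8.25 [ 0.3966 -0.2676  0.0989] F [-0.3  0.3 -3.1] w 0.0218
pre t 9.43 [ 0.4156 -0.0136  0.0994] F [ 0.3 -0.2 -3.2] w 0.0218
low t 10.09 [ 0.4168 -0.0129  0.0378] F [ 0.2  0.7 -2.1] w 0.0219
661 line in feeder x,y: -0.07053093269005663 -0.00031315223307304803 0.02828928814832604
```

View pics/c.png

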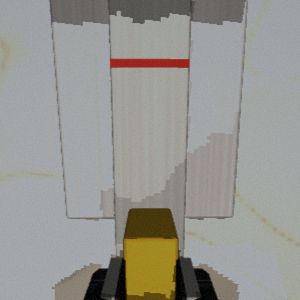

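The red line is at crop (150,63), centred on the deck and parallel to it, with 50.5 mm left to go. Advance and set it down.

Run:
```python
from plant import r
from h import *
at=lambda d,z:(*(O-(.115+d)*U),z)
r.move_linear(at(-.0005,.0375),feed=.08); st(r,'in')
r.move_linear(at(-.0005,.0352),feed=.02); st(r,'down')
r.open_gripper(); st(r,'open')
p=r.get_ee_pos(); r.move_linear((p[0],p[1],.14),feed=.2); r.move_linear((*(O-.14*U),.2),feed=.2)
s=snap(r,'wrist','w_in'); w=world(s); h=cv2.cvtColor(s['image'],cv2.COLOR_RGB2HSV)
m=((h[...,0]<6)|(h[...,0]>174))&(h[...,1]>110)&(w[...,2]<.035)&(w[...,2]>.015); m[300:]=0
p=w[m]; q=(p[:,:2]-O)
if len(p): print(len(p),'line:',np.percentile(q@U,[5,50,95]),np.median(q@[-U[1],U[0]]),np.median(p[:,2]))
b=(w[...,2]>.0235)&(w[...,2]<.029); b[300:]=0; q=(w[b][:,:2]-O); X=q@U; Y=q@[-U[1],U[0]]
print('blade max x',np.percentile(X,[1,99.5]))
for x in (-.1,-.08,-.06,-.04): k=abs(X-x)<.004; print(x,np.percentile(Y[k],[2,98]) if k.any() else 0)
st(r,'t')
cv2.imwrite('pics/d.png',cv2.resize(s['image'][60:260,180:380,::-1],(600,600)))
```

```text
in t 10.93 [ 0.4657 -0.0072  0.0372] F [-0.6  0.  -2.4] w 0.0218
down t 11.19 [ 0.466  -0.0072  0.0354] F [-1.6  0.9  1.4] w 0.0218
open t 11.82 [ 0.4665 -0.0071  0.0352] F [-0.4 -0.7 -0.3] w 0.0856
278 line: [-0.06946711 -0.02120981 -0.01869259] 0.005761852375975906 0.02654808447299184
blade max x [-0.14122806  0.02345906]
-0.1 [-0.01880813  0.0192481 ]
-0.08 [-0.01943763  0.21794958]
-0.06 [-0.01897317  0.21988803]
-0.04 [-0.01884396  0.22240779]
t t 13.03 [ 0.4402 -0.0099  0.1984] F [-0.3 -0.1 -0.1] w 0.0853
```

View pics/d.png

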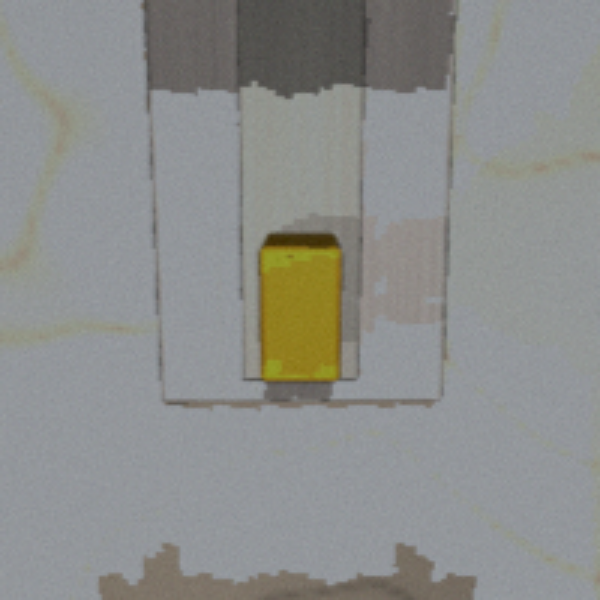

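The blade lies straight and centred on the deck, with its block at (300,310) in the crop. I'll check the line depth from the saved data.

Run:
```python
from h import *
s=pickle.load(open('w_in.pkl','rb')); w=world(s); h=cv2.cvtColor(s['image'],cv2.COLOR_RGB2HSV)
q=w[...,:2]-O; X=q@U; Y=q@[-U[1],U[0]]; Z=w[...,2]
m=(abs(Y)<.019)&(abs(X)<.2)
red=m&((h[...,0]<6)|(h[...,0]>174))&(h[...,1]>110)&(Z<.03); print('line',red.sum(),np.percentile(X[red],[5,50,95]))
e=m&(Z>.0235)&(Z<.03)&(abs(Y)>.014); print('rear',[X[e&(abs(Y-y)<.004)].min().round(4) for y in (-.017,.017)])
a=(Z>.107)&(Z<.1125)&(abs(Y)<.049)&(abs(X)<.05); print('arch top front x',np.percentile(X[a],[1,50]))
s=pickle.load(open('w_f.pkl','rb')); w=world(s); q=w[...,:2]-O; X=q@U; Y=q@[-U[1],U[0]]; Z=w[...,2]
a=(Z>.107)&(Z<.1125)&(abs(Y)<.049)&(abs(X)<.05); print('arch x in f',np.percentile(X[a],[1,99]),np.percentile(Y[a],[1,99]))
```

```text
line 204 [-0.02219432 -0.02040185 -0.01866866]
rear [np.float64(-0.1457), np.float64(-0.1457)]
arch top front x [-0.02070687 -0.01048016]
arch x in f [-0.02024648  0.01972495] [-0.04830354  0.04822488]
```

The line is level with the arch face to within 0.2 mm. Next: a closer look at the handle, and a check of the reachable yaws for the turn.

Run:
```python
from plant import r
from h import *
r.move_to((.47,.237,.19),down(.22)); s=snap(r,'wrist','w_k2'); w=world(s); st(r,'k2')
c=np.array([.499,.242]); a=np.array([np.cos(.22),np.sin(.22)]); b=np.array([-a[1],a[0]])
q=w[...,:2]-c; X=q@a; Y=q@b; Z=w[...,2]; n=(abs(X)<.06)&(abs(Y)<.05)
for lo,hi,t in [(.0672,.0705,'bar'),(.031,.0345,'hub')]:
    m=n&(Z>lo)&(Z<hi); p=w[m]; rc=cv2.minAreaRect((p[:,:2]*1000).astype(np.float32)); print(t,m.sum(),rc,'X',np.percentile(X[m],[.5,1,2,98,99,99.5]),'Y',np.percentile(Y[m],[.5,1,2,98,99,99.5]))
print('above',r.get_joint_positions().round(2))
for yaw in np.arange(-1.6,1.7,.4):
  for f in (0,np.pi):
    j=r.inverse_kinematics((.5803,.0052,.153),down(yaw+f)); print(round(yaw,2),round(f,1),None if j is None else np.round(j,2))
```

```text
k2 t 14.06 [0.4706 0.2345 0.1894] F [ 0.1 -0.9 -0.4] w 0.0852
bar 1719 ((497.55462646484375, 242.0436553955078), (71.27972412109375, 19.11454200744629), 12.926340103149414) X [-0.03582157 -0.03569176 -0.03469247  0.03262256  0.03341718  0.03344574] Y [-0.00927084 -0.00921807 -0.00906117  0.0092942   0.00956357  0.0096924 ]
hub 1287 ((497.7266540527344, 241.8609619140625), (47.304988861083984, 48.22300720214844), 12.443519592285156) X [-0.02478131 -0.02464712 -0.02408296  0.02222216  0.02231796  0.0223515 ] Y [-0.02379253 -0.02362605 -0.02340025  0.02358492  0.02395679  0.02405687]
above [-0.01  0.22 -0.62  1.83  0.14  1.14 -2.03]
-1.6 0 [-0.73  0.43  0.86  1.78 -0.36  1.1  -2.93]
-1.6 3.1 [ 0.44  0.37 -0.66  1.75  0.25  1.11 -0.33]
-1.2 0 [-0.12  0.31  0.05  1.76 -0.02  1.07 -2.84]
-1.2 3.1 [ 0.49  0.39 -0.73  1.74  0.28  1.12  0.04]
-0.8 0 [ 0.19  0.33 -0.33  1.75  0.12  1.08 -2.56]
-0.8 3.1 [ 0.54  0.4  -0.79  1.74  0.31  1.13  0.42]
-0.4 0 [ 0.23  0.33 -0.39  1.75  0.14  1.09 -2.18]
-0.4 3.1 [ 0.59  0.42 -0.87  1.74  0.35  1.14  0.78]
-0.0 0 [ 0.27  0.34 -0.44  1.75  0.16  1.09 -1.79]
-0.0 3.1 [ 0.64  0.45 -0.94  1.74  0.39  1.16  1.15]
0.4 0 [ 0.31  0.34 -0.49  1.75  0.18  1.09 -1.41]
0.4 3.1 [ 0.77  0.54 -1.15  1.74  0.52  1.22  1.44]
0.8 0 [ 0.35  0.35 -0.55  1.75  0.2   1.1  -1.03]
0.8 3.1 [ 0.77  0.54 -1.15  1.74  0.52  1.22  1.84]
1.2 0 [ 0.4   0.36 -0.6   1.75  0.23  1.1  -0.65]
1.2 3.1 [ 0.77  0.54 -1.15  1.74  0.52  1.22  2.24]
1.6 0 [ 0.45  0.37 -0.67  1.75  0.25  1.11 -0.27]
1.6 3.1 [-0.73  0.43  0.86  1.78 -0.36  1.1  -2.87]
```

Run:
```python
from plant import r
from h import *
g=(.4977,.242)
r.move_to((*g,.12),down(.2216)); r.move_linear((*g,.037),feed=.1); r.hold(.2); st(r,'at'); r.clamp(60); st(r,'grip')
r.move_linear((*g,.20),feed=.2); st(r,'lift')
S=(.5801,.0055); SY=np.pi/2-.178
r.move_linear((*S,.20),down(SY),feed=.15); r.hold(.3); st(r,'over')
print('yaw',SY,R.from_rotvec(r.get_ee_rot()).as_matrix()[:2,0])
s=snap(r,'wrist','w_o'); cv2.imwrite('pics/o.png',s['image'][:,:,::-1])
z=.20
for z in (.185,.180,.176,.173,.170,.167):
    r.move_linear((*S,z),feed=.05); f=r.get_ft_force(); st(r,z)
    if abs(f).max()>12: break
```

```text
at t 15.64 [0.4982 0.2422 0.0376] F [ 0.2 -0.1  0.6] w 0.0855
grip t 16.41 [0.4977 0.242  0.037 ] F [-0.4  0.4 -0. ] w -0.0002
lift t 17.38 [0.4969 0.2414 0.1987] F [-0.  -0.2  0.1] w -0.0002
over t 19.49 [0.5801 0.0058 0.2001] F [ 0.2 -0.2 -1.1] w -0.0003
yaw 1.3927963267948966 [0.17662707 0.98427785]
0.185 t 19.99 [0.5798 0.0054 0.1845] F [0.4 0.2 0.3] w -0.0003
0.18 t 20.24 [0.5799 0.0054 0.1797] F [ 0.4 -0.8  1. ] w 0.0
0.176 t 20.49 [0.5799 0.0055 0.1757] F [-0.6  0.1  1. ] w -0.0001
0.173 t 20.74 [0.58   0.0055 0.1728] F [ 0.4 -0.7  0. ] w -0.0001
0.17 t 20.99 [0.5799 0.0055 0.1698] F [-0.3  0.3 -0.5] w 0.0003
0.167 t 21.24 [0.5799 0.0055 0.1667] F [-0.5 -0.4 -0.7] w -0.0001
```

View pics/o.png

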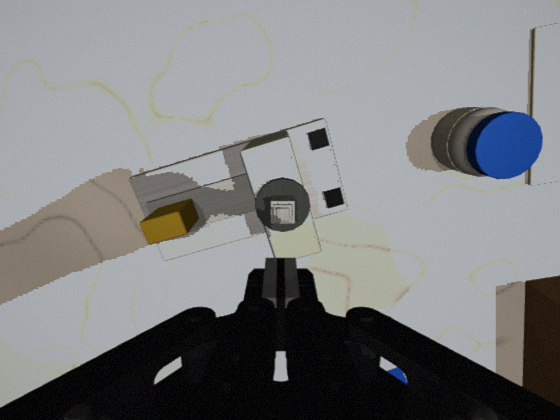

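The grip closed on nothing: the width is 0, the jaws at (280,300) are empty, and a blue patch at (397,375) may be the handle. I'll go up and look.

Run:
```python
from plant import r
from h import *
r.move_linear((.58,.0055,.22),feed=.2); r.open_gripper(); r.move_to((.44,.237,.25),down(.22)); s=snap(r,'wrist','w_k3'); st(r,'k3')
t=snap(r,'top','top3')
c=cv2.resize(t['image'][150:285,155:385],(560,329))
cv2.imwrite('pics/k3.png',np.vstack([s['image'][:260],c])[:,:,::-1])
```

```text
k3 t 23.89 [0.4406 0.2362 0.2499] F [ 0.5  0.2 -0.4] w 0.0854
```

View pics/k3.png

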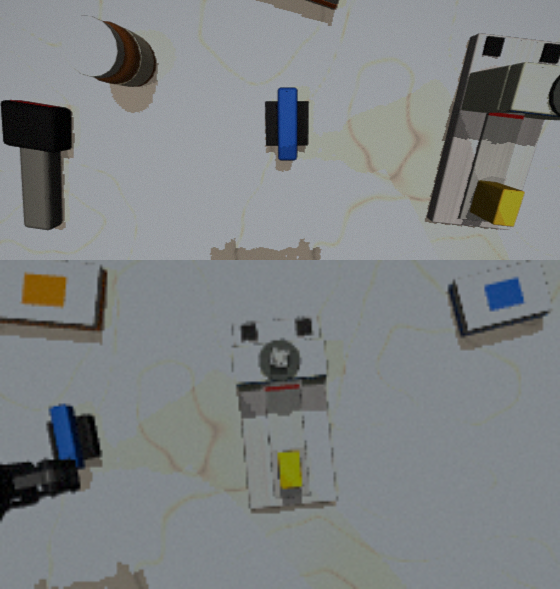

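The handle is still upright and upright-looking in the same yaw, at (287,123) in the upper image. I'll measure where it is now.

Run:
```python
from h import *
for n in ('w_k2','w_k3'):
    s=pickle.load(open(n+'.pkl','rb')); w=world(s); Z=w[...,2]; h=cv2.cvtColor(s['image'],cv2.COLOR_RGB2HSV)
    nr=(abs(w[...,0]-.5)<.1)&(abs(w[...,1]-.24)<.09)
    for lo,hi,t in [(.0672,.0725,'bar'),(.031,.0345,'hub')]:
        m=nr&(Z>lo)&(Z<hi); 
        if m.sum()>5: p=w[m]; rc=cv2.minAreaRect((p[:,:2]*1000).astype(np.float32)); print(n,t,m.sum(),np.round(rc[0],1),np.round(rc[1],1),rc[2],np.median(p[:,2]))
    m=nr&(h[...,0]>100)&(h[...,0]<125)&(h[...,1]>150); print(np.percentile(Z[m],[1,25,50,75,99]))
```

```text
w_k2 bar 1754 [497.6 242. ] [71.3 19.1] 12.926340103149414 0.06896716898621419
w_k2 hub 1287 [497.7 241.9] [47.3 48.2] 12.443519592285156 0.03308550964601975
[0.06619152 0.06916635 0.28253237 0.30148022 0.31637691]
w_k3 bar 1316 [498.1 241.8] [70.7 19.3] 12.430601119995117 0.06892701018650521
w_k3 hub 988 [497.5 241.7] [47.6 48.3] 12.571883201599121 0.0330232520320779
[0.06611432 0.06940826 0.34859397 0.36305094 0.37673961]
```

The handle hasn't moved, so I'll retry the grasp with checks along the way.

Run:
```python
from plant import r
from h import *
g=(.4977,.2418)
r.move_to((*g,.12),down(.218)); r.move_linear((*g,.034),feed=.1); r.hold(.2); st(r,'at')
print(R.from_rotvec(r.get_ee_rot()).as_matrix().round(3).tolist())
a=snap(r,'wrist','w_a'); r.clamp(40); st(r,'grip'); print(r.get_grasp_force(),r.get_wrist_torque().round(2))
b=snap(r,'wrist','w_b'); 
cv2.imwrite('pics/ab.png',np.hstack([x['image'][180:,80:480] for x in (a,b)])[:,:,::-1])
```

```text
at t 25.77 [0.4982 0.242  0.0346] F [0.6 0.2 0.3] w 0.0853
[[0.976, 0.216, 0.001], [0.216, -0.976, 0.0], [0.001, -0.0, -1.0]]
grip t 26.49 [0.4977 0.2419 0.0342] F [-1.   0.1  2.7] w 0.0168
39.03984189033508 [-0.04  0.15 -0.02]
```

View pics/ab.png

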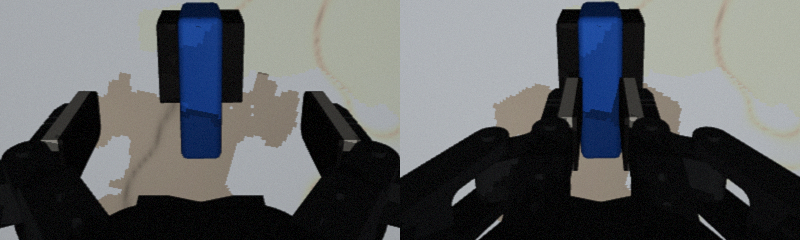

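This time it holds: in the right half the blue bar sits between the pads at (600,110), with width 16.8 mm and force 39 N. I'll tighten, lift, check, then fit.

Run:
```python
from plant import r
from h import *
g=(.4977,.2418)
r.clamp(70); st(r,'tight'); r.move_linear((*g,.07),feed=.1); st(r,'lift1')
if r.get_grip_width()<.01: raise SystemExit('lost')
r.move_linear((*g,.20),feed=.2); st(r,'lift')
S=(.5801,.0055); SY=np.pi/2-.178
r.move_linear((*S,.20),down(SY),feed=.15); r.hold(.3); st(r,'over')
if r.get_grip_width()<.01: raise SystemExit('lost')
for z in (.178,.173,.170,.167,.164,.161,.158,.155,.1525,.1505):
    r.move_linear((*S,z),feed=.05); f=r.get_ft_force(); st(r,z)
    if abs(f).max()>15: break
print(r.get_wrist_torque().round(2))
```

```text
tight t 26.77 [0.4978 0.242  0.0343] F [-1.6 -0.1  5.5] w 0.0139
lift1 t 27.28 [0.4977 0.2415 0.0699] F [-0.8  0.1 -1.2] w 0.0139
lift t 28.08 [0.4968 0.2411 0.1985] F [ 0.1  0.2 -1.8] w 0.0137
over t 30.2 [0.5801 0.0058 0.2001] F [-0.2  0.4 -1.4] w 0.0138
0.178 t 30.79 [0.58   0.0055 0.1778] F [ 0.5 -0.5 -0.7] w 0.0141
0.173 t 31.04 [0.5799 0.0054 0.1727] F [-0.5 -0.8 -0.6] w 0.0134
0.17 t 31.29 [0.58   0.0055 0.1698] F [-0.3 -0.5 -2. ] w 0.0138
0.167 t 31.54 [0.58   0.0054 0.1668] F [-0.2 -0.2 -1.2] w 0.014
0.164 t 31.79 [0.58   0.0055 0.1637] F [ 0.2 -0.6 -1.5] w 0.0141
0.161 t 32.04 [0.58   0.0054 0.1607] F [ 0.1 -0.1 -1.4] w 0.014
0.158 t 32.29 [0.58   0.0055 0.1578] F [ 1.2 -0.2 -1.5] w 0.0139
0.155 t 32.54 [0.58   0.0055 0.1548] F [ 0.7 -0.2 -1.4] w 0.0139
0.1525 t 32.79 [0.58   0.0055 0.1523] F [ 0.8  0.1 -1.8] w 0.0138
0.1505 t 33.04 [0.5801 0.0055 0.1505] F [-0.   0.3 -0.9] w 0.0135
[-0.06 -0.03  0.03]
```

Run:
```python
from plant import r
from h import *
S=(.5801,.0055); SY=np.pi/2-.178
for z in (.1495,.1485,.1475):
    r.move_linear((*S,z),feed=.03); r.hold(.1); f=r.get_ft_force(); st(r,z)
    if f[2]>6: break
z=r.get_ee_pos()[2] if f[2]>6 else z
for d in np.arange(.145,1.46,.145):
    r.move_linear((*S,z),down(SY-d),feed=.05); st(r,round(d,3)); print(r.get_wrist_torque().round(3))
r.hold(.3); m=R.from_rotvec(r.get_ee_rot()).as_matrix(); print('yaw',np.arctan2(m[1,0],m[0,0]),SY-1.45)
```

```text
0.1495 t 33.39 [0.5804 0.0056 0.1503] F [-1.8 -0.5  6.1] w 0.0136
0.145 t 33.68 [0.5807 0.0053 0.1505] F [ 0.9 -1.1  0.9] w 0.0139
[-0.144 -0.261  0.006]
0.29 t 33.98 [0.5806 0.005  0.1505] F [ 1.5 -1.3  2. ] w 0.014
[-0.385 -0.354  0.032]
0.435 t 34.27 [0.5805 0.0052 0.1505] F [ 1.9 -1.8  1.9] w 0.0139
[-0.389 -0.307 -0.019]
0.58 t 34.56 [0.5803 0.0053 0.1505] F [ 0.6 -0.9  2.3] w 0.014
[-0.428 -0.334 -0.014]
0.725 t 34.85 [0.5802 0.0055 0.1505] F [ 1.  -2.1  3.5] w 0.0138
[-0.374 -0.227  0.005]
0.87 t 35.14 [0.5801 0.0056 0.1504] F [ 0.9 -1.1  3. ] w 0.0138
[-0.357 -0.18   0.003]
1.015 t 35.43 [0.58   0.0057 0.1504] F [-0.2 -0.7  4.4] w 0.0138
[-0.274 -0.061 -0.016]
1.16 t 35.73 [0.58   0.0058 0.1503] F [-0.8 -0.1  3.8] w 0.014
[-0.19  -0.002  0.   ]
1.305 t 36.02 [0.58   0.006  0.1504] F [-0.5  0.3  4.4] w 0.0138
[-0.008  0.035  0.025]
1.45 t 36.31 [0.58   0.0061 0.1503] F [0.  0.8 4.6] w 0.0138
[0.192 0.073 0.033]
yaw -0.05564425204209038 -0.057203673205103334
```

Run:
```python
from plant import r
from h import *
r.open_gripper(); r.hold(.2); st(r,'open')
p=r.get_ee_pos(); r.move_linear((p[0],p[1],.26),feed=.15); r.move_linear((*(O-.05*U),.30),feed=.15)
s=snap(r,'wrist','w_h'); w=world(s); Z=w[...,2]; nr=(abs(w[...,0]-.58)<.06)&(abs(w[...,1]-.005)<.06)
for lo,hi,t in [(.182,.189,'bar'),(.145,.153,'hub')]:
    m=nr&(Z>lo)&(Z<hi)
    if m.sum()>5: q=w[m]; rc=cv2.minAreaRect((q[:,:2]*1000).astype(np.float32)); print(t,m.sum(),np.round(rc[0],1),np.round(rc[1],1),rc[2],np.median(q[:,2]))
st(r,'x')
b=snap(r,'scene','scene9')
x=cv2.resize(b['image'][190:270,245:345],(560,448))
cv2.imwrite('pics/z.png',np.hstack([cv2.resize(s['image'],(400,300)),cv2.resize(x,(375,300))])[:,:,::-1])
```

```text
open t 37.5 [0.5801 0.0055 0.1503] F [ 0.2 -0.7 -0.4] w 0.0855
bar 2047 [579.8   5.7] [20.  71.5] 88.48087310791016 0.1849084554578866
hub 1445 [579.7   5.8] [48.  47.8] 88.17130279541016 0.14905674080197484
x t 39.01 [ 5.306e-01 -3.000e-04  2.990e-01] F [ 0.6  0.4 -0.7] w 0.0851
```

View pics/z.png

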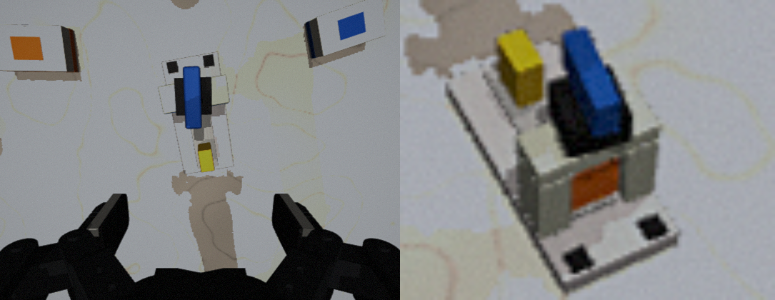

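The handle is home (top at 185 mm) with yaw about -0.03, so the shaft is at 1.52 rad or more even allowing for play. The gate is visible at (595,185). Last check: the gate and blade heights from the saved scene images.

Run:
```python
from h import *
for n in ('scene0','scene9'):
    s=pickle.load(open(n+'.pkl','rb')); w=world(s); h=cv2.cvtColor(s['image'],cv2.COLOR_RGB2HSV)
    q=w[...,:2]-O; X=q@U; Y=q@[-U[1],U[0]]; Z=w[...,2]
    m=(abs(Y)<.024)&(X>.0)&(X<.02)&(h[...,1]>130)&(h[...,0]<16); print(n,m.sum(),np.percentile(X[m],[5,50,95]).round(4),np.percentile(Z[m],[1,5,50,95]).round(4))
s=pickle.load(open('w_h.pkl','rb')); w=world(s); q=w[...,:2]-O; X=q@U; Y=q@[-U[1],U[0]]; Z=w[...,2]
e=(abs(Y)<.019)&(abs(Y)>.014)&(Z>.0235)&(Z<.03)&(X>-.16)&(X<-.1); print('rear',[X[e&(abs(Y-y)<.004)].min().round(4) for y in (-.017,.017)])
```

```text
scene0 95 [0.0071 0.0091 0.011 ] [0.0212 0.0344 0.0522 0.0705]
scene9 110 [0.0069 0.009  0.0108] [0.0266 0.0285 0.0489 0.0697]
rear [np.float64(-0.1445), np.float64(-0.1449)]
```

```bash
python3 -c "
from plant import r
print(r.finish_job(), r.get_t())"
```

```text
the job is handed in; nothing more can be done
the job is handed in; nothing more can be done
```

The job is handed in: the blade's red line is within about 0.5 mm of the arch's front face, the T-handle is fully home and turned about 1.4 rad clockwise with the gate down on the blade, the gripper is clear, and it took about 39 s including one failed handle grasp that I retried.

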